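Pack a loose cell into its bay and slide the case cover over it

TASK

The loose battery cell has to be put away in the two-bay case so that nothing can short its terminals. Slide the cover clear of the bay that has the ribbed cradle, lay the cell down in the cradle between its two ribs without dropping it, then slide the cover back over the cell until it is fully home against the end stop. The flux tin stays in the other bay, and nothing else on the bench is to be moved.

Things in the scene. Friction and masses are not known exactly. Their poses are not given: they have to be found in the camera images.
- case: grey sheet-metal case, open on top, fixed to the bench, 102 (its x) x 191 (its y) mm; origin under its centre on the bench, z up. Two equal bays side by side along its y, centred at y = -44.5 and +44.5 mm; each bay is 90 (x) x 84 (y) mm inside, 5 mm divider between, floor 4 mm above the bench. The cover runs on the wall tops at 46 mm; guide strips along both long sides and the end stops at both ends rise to about 55 mm. Which bay has the cradle and which the tin changes.
- cover (a joint): position in m of the cover along the case's y: 0 = middle (half over each bay), +0.0445 = home against the end stop over the bay at +y, -0.0445 = home over the bay at -y. It starts somewhere near the middle, slides stiffly (about 2.5 N) and stays where it is left.
- cover_mid (a point): middle of the upper face of the cover, 50 mm above the bench; axes as the case's. The cover is a plain aluminium plate 95 (x) x 92 (y) x 4 mm with one upright rib across its middle: 80 long (along x), 10 thick (along y), rising 16 mm above this point, so to 66 mm above the bench. Push on the rib's side to slide the cover.
- cradle: black rubber cradle fixed on the floor of one bay, in the centre of that bay; origin at the centre of its underside (on the bay's floor, 4 mm above the bench), axes parallel to the case's. Pad 84 (x) x 64 (y) x 3 mm with two low ribs along x, 4 mm high, their inner faces at y = -12 and +12 mm, outer faces at -15.5 and +15.5 mm. A cell lying in it has its axis along the cradle's x and its centre about 19 mm above the cradle's origin.
- cell_mid (a point): centre of the loose grey battery cell, a cylinder 32 mm in diameter and 71 mm long (0.14 kg) that starts lying on the bench; the x axis of this point is the cell's long axis. On the bench the centre is 16 mm high. It can roll.
- flux_tin: round flux tin, 51 mm diameter, 21 mm high, loose, standing in the centre of the bay without the cradle; origin at the centre of its underside. Leave it.
- solder_spool: bystander: spool of solder, 56 mm diameter, 38 mm high, standing; origin at the centre of its underside.
- screwdriver: bystander: yellow-handled screwdriver lying down, 177 x 26 x 29 mm; origin at the centre of the underside.
- lead_stub: bystander: short stub of heavy lead, 63 x 9 x 9 mm; origin at the centre of the underside.
- cell: the same cell as cell_mid; its origin lies on its rolling surface near mid-length and turns with it, so use the point for position.
Not all that is in view belongs to the job. Of the things that look like the cell, the middle-sized one is meant.

How it is judged:
By the outcome, as a careful person would: the job done as asked, in the order asked, and still so for the second after the job is handed in, with the robot touching nothing.
It also fails if it takes over 70 s, if anything falls off the work surface, if the arm or the gripper's body presses on something with over 40 N, if the wrist force passes 120 N, or if a joint passes its speed limit or range.

ROBOT

A 6-joint arm with a two-finger parallel gripper is mounted at the origin on a cart in front of the work surface, level with it; the furniture and walls round the work are solid. World frame = base frame: x ahead of the robot, y to its left, z up, the work surface at z = 0. Lengths are in mm, angles in rad, forces in N, time in s.
With the tool pointing down it reaches from about 375 to 900 mm from the base axis. Payload 3.1 kg.
Tool frame: the origin (TCP) lies at the very end of the fingers, on their centre line; the grasp point (between the pads) lies 19 mm behind it (bot.grasp_offset is the distance from the TCP to the grasp point, in mm); z points along the fingers, y is the line along which they close (so a half turn about z gives the same grasp; the last joint's range is limited). The gripper opens to 85 mm and grips with 20 to 120 N. Pads are 22 mm wide; open, the fingers measure 114 mm over their backs; the gripper's body (76 mm by 85 mm) begins 54 mm behind the grasp point. The pads swing forward as they close: fully open they stand 13 mm farther back than shut.
Start: joints at [0.979, 0.527, 1.433, -0, 1.181, -0.178], TCP at [251.265, 572.243, 231.31] pointing down, gripper open.
Joint ranges: [-3.08, 3.08], [-0.75, 2.2], [0.22, 2.44], [-1.43, 4.57], [0, 2.65], [-2.85, 2.85]. Speed limits (rad/s): [2.79, 2.79, 3.14, 3.14, 3.14, 3.14].

INTERFACE

Orientations are given as a unit quaternion [x, y, z, w].
In Python, from rig import bot gives the robot as it stands.
- The arm moves only by the tool arm_command, never from a script. Its argument "moves" is a list that holds one entry, the list of rows, each a list of 7 numbers: the shift along the tool's x, y, z in mm, then the turn, a rotation vector about the tool's x, y, z in rad, then the opening, from 0 (shut) to 1 (fully open). In form: [[[dx, dy, dz, rx, ry, rz, gripper], ...]]. A call has 1 to 5 rows; each row shifts and turns the commanded pose from where the row before left it, along the tool's axes as they then stand; what a row does not reach is not made up. A row lasts 1/12 s, in which the tool goes at most 41.7 mm and 7.16 degrees, less where a joint would pass 70% of its speed; a pose out of reach is approached as far as the arm can. A call is refused whole if a number of a shift passes 41.7 or a number of a turn 0.125, either way. A call with a gripper value outside its range is refused whole. The fingers move at their own pace and stop on an object; "grip_force" is the grip in N (left out, the last holds). Time passes only in rows, so rows that do not move let the fingers close. It gives the time, the measured TCP pose, the force, the opening and the grip force at its end, in the units of the state.
- bot.state(): the state, without advancing time (a new reading comes with each control period).
- bot.snapshot(name): name is "scene" or "top"; returns a dict with "pixels" (420x560x3 uint8, blue, green, red), "range_z" (420x560 float32, mm along the optical axis (not along the pixel's ray), 0 where there is no reading), "mtx" (3x3 intrinsics, pixels), "rvec" (rotation vector, rad) and "tvec" (3), from world to camera coordinates, as OpenCV has them. Camera axes: x right, y down, z forward; pixel columns grow to the right and rows downward; lengths in mm; the calibration is good to about 2 mm. A picture is of the moment at which its call begins.
- bot.sign_off(): hands the job in; it is judged then, once.
The state is a dict: "t": time; "joint_pos": joint angles; "joint_vel": joint speeds; "tau": joint torques, N m; "tcp_pos": TCP position; "tcp_rot": TCP orientation; "wrist_force": force on the tool from outside, world axes, zero at the start; "torque": the same for the moment, N m; "grip_width": opening from 0.0 (shut) to 1.0 (fully open); "finger_force": force on a finger pad.
Only numpy, scipy, OpenCV 4.12 (cv2) and the standard library are available. Lean on these libraries where they do the work, as an engineer would, in place of code of your own. Each camera call takes 0.05 s, during which the arm holds its last target. There are 200 camera calls.

## Working session

There is one attempt and no reset: what is moved stays moved. The work goes in short steps, Python scripts to look and compute and a tool call to move; the robot and the scene stay as the last step left them, time stands still between calls to the robot, and variables do not carry over. Pictures are saved under pics/ and viewed, at most 10 in all, crops included, and the job is handed in when it is done.

Besides the shell and the picture viewer there is one more tool, called after ">>>" as a command line: name --argument value ..., lists and objects as JSON in quotes. arm_command: Moves the arm, as the interface text tells. Its arguments: {"type":"object","properties":{"moves":{"type":"array","items":{"type":"array","items":{"type":"array","items":{"type":"number"}}}},"grip_force":{"type":"number"}},"required":["moves"]}

```bash
mkdir -p pics; ls; cat > h.py <<'E'
import numpy as np, cv2
from rig import bot
def cam(n):
    s=bot.snapshot(n); R=cv2.Rodrigues(np.array(s["rvec"],float))[0]; return s,np.array(s["mtx"]),R,np.array(s["tvec"],float).ravel()
def ray(c,u,v,h):
    s,K,R,t=c; d=R.T@np.linalg.inv(K)@[u,v,1]; o=-R.T@t
    return o+d*(h-o[2])/d[2]
def cloud(c):
    s,K,R,t=c; z=s["range_z"]; v,u=np.mgrid[:z.shape[0],:z.shape[1]]
    P=np.stack([(u-K[0,2])/K[0,0]*z,(v-K[1,2])/K[1,1]*z,z],-1)
    W=(P-t)@R; W[z==0]=np.nan; return W
E
python3 - <<'E'
from h import *
for n in("top","scene"):
    c=cam(n); cv2.imwrite(f"pics/{n}0.png",c[0]["pixels"]); print(n,c[1].tolist(),(-c[2].T@c[3]).round())
    np.save(f"/tmp/{n}.npy",cloud(c))
print(bot.state())
E
```

```text
pics
top [[448.8318993354687, 0.0, 279.0856237158116], [0.0, 448.8318993354687, 208.02982448139565], [0.0, 0.0, 1.0]] [ 409.   13. 1013.]
scene [[464.8853353820318, 0.0, 283.2219744195813], [0.0, 464.8853353820318, 211.47950063501517], [0.0, 0.0, 1.0]] [ 151. -579.  525.]
{'t': 0.1, 'joint_pos': array([ 9.78501329e-01,  5.28360910e-01,  1.43378334e+00,  3.89485030e-05,
        1.18141875e+00, -1.78488594e-01]), 'joint_vel': array([-1.13644866e-03, -1.49885753e-03, -1.64015264e-03, -1.62461552e-03,
       -9.71245067e-05, -8.16753130e-04]), 'tau': array([-4.04091961e-04, -4.43305635e+01, -1.78586984e+01, -2.42279129e-04,
        3.83719685e-03,  1.63992996e-05]), 'tcp_pos': array([250.89830941, 571.71863125, 230.43612134]), 'tcp_rot': array([ 2.05437293e-01,  9.78669785e-01, -9.06137899e-04, -3.87035156e-04]), 'wrist_force': array([-0.63330249, -0.38872824,  0.30196522]), 'torque': array([-0.00054112,  0.01284085, -0.00974298]), 'finger_force': 0.0, 'grip_width': 1.0002910465660342}
```

View pics/top0.png

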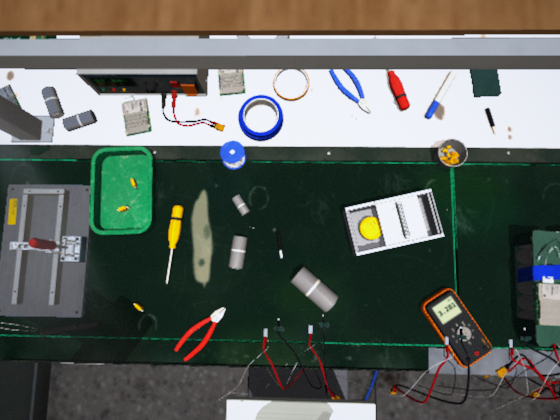

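View pics/scene0.png

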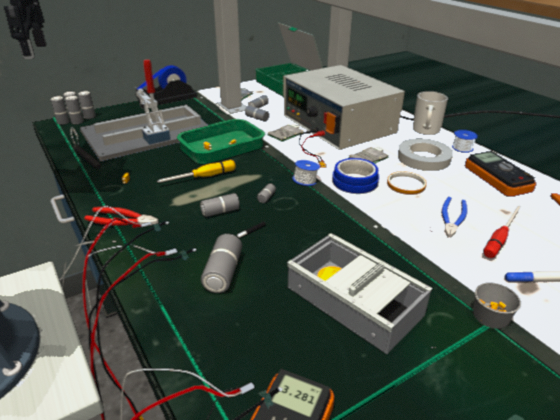

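The top view shows the case near (394,222), with the yellow tin in its left bay at (370,229), the rib near (404,219) and the dark cradle bay to the right at about (432,214). The three cells are small (240,205), middle (238,252) and large (315,288), so the target is the one at (238,252). The scene view agrees: the middle cell is at (220,206) and the case is at (360,290).

```bash
python3 - <<'E'
from h import *
W=np.load("/tmp/top.npy"); img=cv2.imread("pics/top0.png")
def obj(x0,y0,x1,y1,lo,hi,nm):
    m=np.zeros(W.shape[:2],bool); m[y0:y1,x0:x1]=True
    m&=(W[...,2]>lo)&(W[...,2]<hi); m=m.astype(np.uint8)
    n,l,st,ce=cv2.connectedComponentsWithStats(m); k=1+np.argmax(st[1:,4]); P=W[l==k]
    r=cv2.minAreaRect(P[:,:2].astype(np.float32)); print(nm,len(P),"c",np.round(r[0],1),"size",np.round(r[1],1),"ang",round(r[2],2),"z",np.nanpercentile(P[:,2],[5,50,98]).round(1),"mean",P.mean(0).round(1)); return l==k
obj(222,225,256,278,6,40,"mid"); obj(225,188,255,222,6,40,"small"); obj(285,258,345,318,6,60,"large")
obj(335,180,455,262,40,75,"case walls"); obj(335,180,455,262,58,75,"rib"); obj(335,180,455,262,49,53,"cover?")
obj(350,205,390,245,10,35,"tin")
# colour-based silhouettes
hsv=cv2.cvtColor(img,cv2.COLOR_BGR2HSV)
m=((hsv[...,1]<60)&(hsv[...,2]>60)).astype(np.uint8)
c=cam("top")
for (x0,y0,x1,y1,h,nm) in[(222,225,256,278,16,"mid"),(335,180,455,262,52,"case")]:
    q=np.zeros_like(m); q[y0:y1,x0:x1]=m[y0:y1,x0:x1]
    cs=max(cv2.findContours(q,0,2)[0],key=cv2.contourArea)
    P=np.array([ray(c,u,v,h)[:2] for u,v in cs[:,0]],np.float32); print(nm,cv2.minAreaRect(P),cv2.boxPoints(cv2.minAreaRect(P)).round(1).tolist())
cv2.imwrite("pics/crop.png",np.hstack([cv2.resize(img[170:270,335:455],None,fx=4,fy=4),cv2.resize(img[225:280,210:270],(320,400))]))
E
```

```text
mid 474 c [462.4 140.3] size [32.  71.6] ang 82.83 z [20.6 29.5 34.7] mean [462.2 139.   28.6]
small 197 c [569.5 137.8] size [46.8 21. ] ang 33.85 z [12.8 19.6 23.8] mean [568.8 137.3  18.7]
large 1012 c [385.3 -29.7] size [101.9  45.9] ang 50.09 z [30.2 42.7 48.1] mean [385.5 -29.   41.1]
case walls 2965 c [ 531.1 -196.8] size [106.2 192.4] ang 13.38 z [45.1 51.1 66.7] mean [ 533.8 -208.3   52. ]
rib 201 c [ 534.6 -213. ] size [79.3 10.3] ang 13.86 z [59.3 65.6 69.2] mean [ 534.3 -212.5   65.2]
cover? 1159 c [ 534.9 -212.9] size [95.5 92. ] ang 13.39 z [49.2 50.6 52.7] mean [ 535.4 -212.8   50.7]
tin 417 c [ 520.  -151.1] size [49.8 46.5] ang 11.47 z [21.5 24.4 28.3] mean [ 519.8 -151.7   24.4]
mid ((463.5777893066406, 141.7724609375), (33.1113166809082, 74.76817321777344), 82.42147064208984) [[424.29998779296875, 130.3000030517578], [498.5, 120.4000015258789], [502.79998779296875, 153.3000030517578], [428.70001220703125, 163.10000610351562]]
case ((532.30908203125, -196.11611938476562), (108.75187683105469, 193.37420654296875), 13.382883071899414) [[457.0, -114.5999984741211], [501.79998779296875, -302.79998779296875], [607.5999755859375, -277.6000061035156], [562.7999877929688, -89.5]]
```

View pics/crop.png

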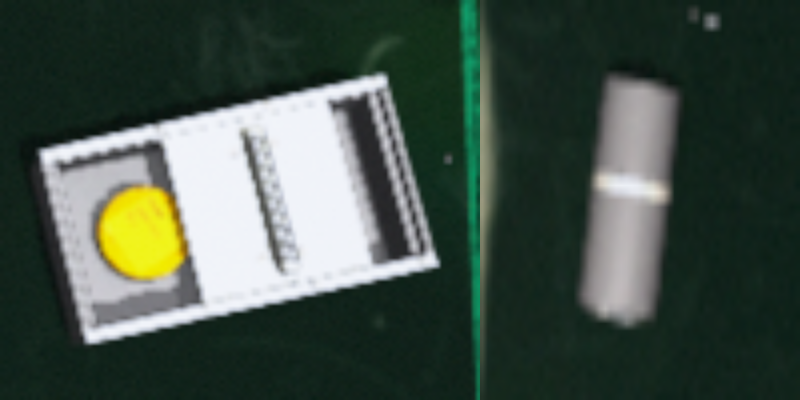

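>>> arm_command --moves '[[[-27,-29,0,0,0,0,0],[-27,-29,0,0,0,0,0],[-27,-29,0,0,0,0,0],[-27,-29,0,0,0,0,0],[-27,-29,0,0,0,0,0]]]' --grip_force 40

```text
t: 0.57
tcp_pos: [316.5, 383.5, 231.1]
tcp_rot: [0.205, 0.979, -0.0, -0.0]
wrist_force: [1.1, 0.3, 0.6]
grip_width: 0.296
finger_force: 0.0
```

>>> arm_command --moves '[[[-27,-29,0,0,0,0,0],[-27,-29,0,0,0,0,0],[-27,-29,0,0,0,0,0],[-27,-29,0,0,0,0,0],[-27,-29,0,0,0,0,0]]]'

```text
t: 0.98
tcp_pos: [381.9, 196.4, 231.3]
tcp_rot: [0.205, 0.979, 0.0, 0.0]
wrist_force: [0.0, -0.2, -1.1]
grip_width: -0.004
finger_force: 0.0
```

>>> arm_command --moves '[[[-27,-29,0,0,0,0,0],[-27,-29,0,0,0,0,0],[-27,-29,0,0,0,0,0],[-27,-29,0,0,0,0,0],[-27,-29,0,0,0,0,0]]]'

```text
t: 1.4
tcp_pos: [447.3, 9.1, 231.3]
tcp_rot: [0.206, 0.979, 0.0, -0.0]
wrist_force: [0.7, 0.9, 0.1]
grip_width: -0.003
finger_force: 0.0
```

>>> arm_command --moves '[[[-27,-29,0,0,0,0,0],[-27,-29,0,0,0,0,0],[-27,-29,0,0,0,0,0],[-27,-29,0,0,0,0,0],[-27,-29,0,0,0,0,0]]]'

```text
t: 1.82
tcp_pos: [512.5, -177.9, 231.1]
tcp_rot: [0.206, 0.979, 0.0, -0.0]
wrist_force: [0.6, 0.3, 0.8]
grip_width: 0.001
finger_force: 0.0
```

>>> arm_command --moves '[[[-27,-29,0,0,0,-0.108,0],[0,0,0,0,0,-0.108,0],[0,0,0,0,0,-0.108,0],[0,0,0,0,0,-0.108,0],[0,0,0,0,0,-0.108,0]]]'

```text
t: 2.23
tcp_pos: [525.2, -213.7, 230.7]
tcp_rot: [-0.065, 0.998, 0.0, -0.0]
wrist_force: [0.2, -0.1, 0.0]
grip_width: -0.001
finger_force: 0.0
```

>>> arm_command --moves '[[[0,0,0,0,0,-0.108,0],[0,0,0,0,0,0,0]]]'

```text
t: 2.4
tcp_pos: [525.3, -213.3, 231.0]
tcp_rot: [-0.118, 0.993, 0.0, -0.0]
wrist_force: [-0.6, 0.5, 0.3]
grip_width: -0.0
finger_force: 0.0
```

```bash
cat >> h.py <<'E'
from scipy.spatial.transform import Rotation as Rn
C=np.array([531,-196.3]); A=np.radians(13.4)
def case(cx,cy): return C+[np.cos(A)*cx-np.sin(A)*cy, np.sin(A)*cx+np.cos(A)*cy]
def plan(x,y,z,yawdeg,cmd=None):
    s=bot.state(); R=Rn.from_quat(s["tcp_rot"]); p=s["tcp_pos"]
    T=Rn.from_matrix(Rn.from_euler('z',yawdeg,degrees=True).as_matrix()@np.diag([1,-1,-1.]))
    print("t",round(s["t"],2),"tcp",p.round(1),"yaw",np.degrees(np.arctan2(*R.as_matrix()[1::-1,0])).round(2),"case",(np.array([[np.cos(A),np.sin(A)],[-np.sin(A),np.cos(A)]])@(p[:2]-C)).round(1),"F",s["wrist_force"].round(1),"g",round(s["grip_width"],3),s["finger_force"])
    print("shift tool",R.inv().apply(np.array([x,y,z])-p).round(1),"after-turn shift",T.inv().apply(np.array([x,y,z])-p).round(1),"turn",(R.inv()*T).as_rotvec().round(3))
E
python3 -c "
from h import *
plan(*case(0,-52),70,193.4)"
```

```text
t 2.4 tcp [ 525.3 -213.3  231. ] yaw -166.49 case [ -9.5 -15.2] F [-0.6  0.5  0.3] g -0.0 0.0
shift tool [ -9.6 -36.9 160.9] after-turn shift [ -9.5 -36.8 161. ] turn [ 0.001 -0.001  0.002]
```

>>> arm_command --moves '[[[-10,-38,0,0,0,0,0],[0,0,40,0,0,0,0],[0,0,40,0,0,0,0],[0,0,40,0,0,0,0],[0,0,0,0,0,0,0]]]'

```text
t: 2.82
tcp_pos: [538.7, -244.6, 102.7]
tcp_rot: [-0.115, 0.993, 0.006, -0.007]
wrist_force: [-1.5, -0.0, -1.2]
grip_width: -0.0
finger_force: 0.0
```

>>> arm_command --moves '[[[0,0,30,0,0,0,0],[0,0,15,0,0,0,0],[0,0,10,0,0,0,0],[0,0,0,0,0,0,0]]]'

```text
t: 3.15
tcp_pos: [543.7, -247.6, 55.9]
tcp_rot: [-0.116, 0.993, 0.001, -0.001]
wrist_force: [-0.9, 0.2, -0.0]
grip_width: -0.002
finger_force: 0.0
```

>>> arm_command --moves '[[[0,3,0,0,0,0,0],[0,3,0,0,0,0,0],[0,3,0,0,0,0,0]]]'

```text
t: 3.4
tcp_pos: [542.9, -239.5, 58.2]
tcp_rot: [-0.117, 0.993, -0.001, 0.001]
wrist_force: [0.3, -0.0, -0.0]
grip_width: 0.001
finger_force: 0.0
```

>>> arm_command --moves '[[[0,3,0,0,0,0,0],[0,3,0,0,0,0,0],[0,3,0,0,0,0,0]]]'

```text
t: 3.65
tcp_pos: [540.1, -230.2, 56.9]
tcp_rot: [-0.117, 0.993, -0.0, 0.0]
wrist_force: [-0.0, 0.2, 0.0]
grip_width: 0.003
finger_force: 0.0
```

>>> arm_command --moves '[[[0,3,0,0,0,0,0],[0,3,0,0,0,0,0],[0,3,0,0,0,0,0]]]'

```text
t: 3.9
tcp_pos: [538.2, -222.4, 56.7]
tcp_rot: [-0.117, 0.993, -0.001, 0.001]
wrist_force: [-0.5, -3.8, 1.9]
grip_width: -0.003
finger_force: 1.6
```

>>> arm_command --moves '[[[0,3,0,0,0,0,0],[0,3,0,0,0,0,0],[0,3,0,0,0,0,0]]]'

```text
t: 4.15
tcp_pos: [536.0, -213.1, 56.6]
tcp_rot: [-0.117, 0.993, -0.0, 0.0]
wrist_force: [0.0, -2.5, 2.2]
grip_width: -0.001
finger_force: 1.8
```

```bash
cat > m.py <<'E'
from h import *
W=cloud(cam("top"))
def rect(lo,hi,box):
    m=np.zeros(W.shape[:2],bool); x0,y0,x1,y1=box; m[y0:y1,x0:x1]=True
    m=(m&(W[...,2]>lo)&(W[...,2]<hi)).astype(np.uint8)
    n,l,st,_=cv2.connectedComponentsWithStats(m); P=W[l==1+np.argmax(st[1:,4])]
    r=cv2.minAreaRect(P[:,:2].astype(np.float32)); d=np.array(r[0])-C
    print(lo,hi,len(P),np.round(r[0],1),np.round(r[1],1),round(r[2],1),"case",(d@[[np.cos(A),-np.sin(A)],[np.sin(A),np.cos(A)]]).round(1))
E
python3 -c "
from m import *
s=bot.state();plan(*case(0,0),56,193.4)
rect(58,70,(335,180,455,262));rect(49,53,(335,180,455,262))"
```

```text
t 4.2 tcp [ 535.8 -212.3   56.6] yaw -166.58 case [  0.9 -16.7] F [-0.3 -1.8  3.5] g 0.002 1.7983129061758518
shift tool [ 0.9 16.7  0.6] after-turn shift [ 0.9 16.7  0.6] turn [0. 0. 0.]Traceback (most recent call last):
  File "<string>", line 4, in <module>
    rect(58,70,(335,180,455,262));rect(49,53,(335,180,455,262))
    ~~~~^^^^^^^^^^^^^^^^^^^^^^^^^
  File "m.py", line 6, in rect
    n,l,st,_=cv2.connectedComponentsWithStats(m); P=W[l==1+np.argmax(st[1:,4])]
                                                           ~~~~~~~~~^^^^^^^^^^
    return _wrapfunc(a, 'argmax', axis=axis, out=out, **kwds)
    return bound(*args, **kwds)
ValueError: attempt to get argmax of an empty sequence
```

>>> arm_command --moves '[[[0,4,0,0,0,0,0],[0,4,0,0,0,0,0],[0,4,0,0,0,0,0],[0,4,0,0,0,0,0],[0,4,0,0,0,0,0]]]'

```text
t: 4.62
tcp_pos: [531.3, -193.1, 56.5]
tcp_rot: [-0.117, 0.993, -0.0, 0.0]
wrist_force: [0.2, -2.5, 4.8]
grip_width: -0.003
finger_force: 2.1
```

>>> arm_command --moves '[[[0,4,0,0,0,0,0],[0,4,0,0,0,0,0],[0,4,0,0,0,0,0],[0,3,0,0,0,0,0],[0,2,0,0,0,0,0]]]'

```text
t: 5.03
tcp_pos: [527.2, -176.4, 56.4]
tcp_rot: [-0.117, 0.993, -0.0, 0.0]
wrist_force: [1.4, -3.2, 4.7]
grip_width: 0.001
finger_force: 2.2
```

>>> arm_command --moves '[[[0,2,0,0,0,0,0],[0,2,0,0,0,0,0],[0,2,0,0,0,0,0],[0,0,0,0,0,0,0]]]'

```text
t: 5.37
tcp_pos: [525.8, -170.5, 56.4]
tcp_rot: [-0.117, 0.993, 0.0, 0.0]
wrist_force: [0.2, -2.3, 3.8]
grip_width: -0.001
finger_force: 1.5
```

```bash
python3 -c "
from h import *
plan(*case(0,44.5),56,193.4)
s=cam('scene'); cv2.imwrite('pics/s1.png',cv2.resize(s[0]['pixels'][200:370,260:460],None,fx=3,fy=3))"
```

```text
t 5.37 tcp [ 525.8 -170.5   56.4] yaw -166.58 case [ 0.9 26.3] F [ 0.2 -2.3  3.8] g -0.001 1.5017685201019049
shift tool [ 0.9 18.2  0.4] after-turn shift [ 0.9 18.2  0.4] turn [0. 0. 0.]
```

View pics/s1.png

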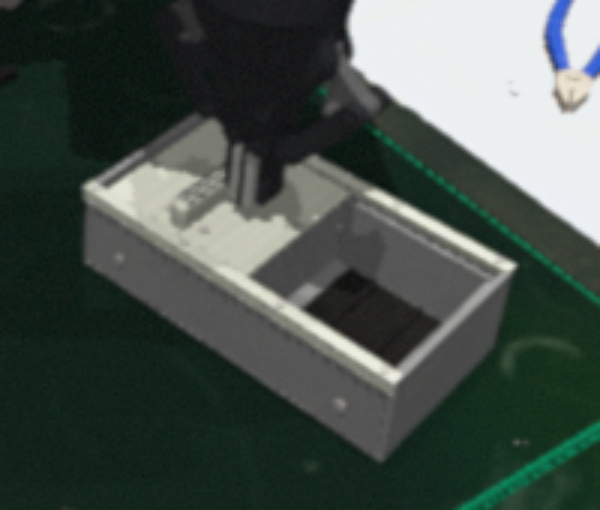

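The cover, with its rib near (200,195), is nearly over the tin bay and the ribbed cradle at (370,315) is exposed. A few millimetres of gap remain at the far stop, near (160,150).

>>> arm_command --moves '[[[0,2,0,0,0,0,0],[0,2,0,0,0,0,0],[0,0,0,0,0,0,0]]]'

```text
t: 5.67
tcp_pos: [525.5, -168.8, 56.4]
tcp_rot: [-0.118, 0.993, -0.002, 0.001]
wrist_force: [-0.1, -6.8, 2.8]
grip_width: 0.001
finger_force: 3.7
```

>>> arm_command --moves '[[[0,1,0,0,0,0,0],[0,1,0,0,0,0,0],[0,0,0,0,0,0,0]]]'

```text
t: 5.92
tcp_pos: [525.5, -168.5, 56.4]
tcp_rot: [-0.118, 0.993, -0.003, 0.001]
wrist_force: [-0.5, -12.4, 1.6]
grip_width: -0.001
finger_force: 5.4
```

>>> arm_command --moves '[[[0,1,0,0,0,0,0],[0,1,0,0,0,0,0],[0,0,0,0,0,0,0]]]'

```text
t: 6.17
tcp_pos: [525.5, -168.3, 56.5]
tcp_rot: [-0.118, 0.993, -0.004, 0.001]
wrist_force: [-1.8, -17.0, 0.2]
grip_width: 0.001
finger_force: 7.2
```

>>> arm_command --moves '[[[0,-6,0,0,0,0,0],[0,-10,0,0,0,0,0],[0,0,-35,0,0,0,0],[0,0,-40,0,0,0,0.75],[0,0,-40,0,0,0,0.75]]]'

```text
t: 6.58
tcp_pos: [525.6, -177.5, 170.2]
tcp_rot: [-0.117, 0.993, 0.003, -0.003]
wrist_force: [-0.1, -0.3, -0.5]
grip_width: 0.274
finger_force: 0.0
```

```bash
python3 -c "
from h import *
plan(462.7,140.8,100,172.6)"
```

```text
t 6.58 tcp [ 525.6 -177.5  170.2] yaw -166.61 case [-0.9 19.5] F [-0.1 -0.3 -0.5] g 0.274 0.0
shift tool [-12.9 323.8  72.2] after-turn shift [103.3 307.6  70.2] turn [ 0.005 -0.006  0.363]
```

>>> arm_command --moves '[[[-2,40,0,0,0,0,0.75],[-2,40,0,0,0,0,0.75],[-2,40,0,0,0,0,0.75],[-2,40,0,0,0,0,0.75],[-2,40,0,0,0,0,0.75]]]'

```text
t: 7.0
tcp_pos: [488.7, 20.2, 170.6]
tcp_rot: [-0.116, 0.993, 0.001, -0.002]
wrist_force: [0.2, -0.3, 0.3]
grip_width: 0.753
finger_force: 0.0
```

>>> arm_command --moves '[[[-2,40,0,0,0,0,0.75],[-2,40,0,0,0,0,0.75],[-2,40,0,0,0,0,0.75],[0,0,0,0,0,0.121,0.75],[0,0,0,0,0,0.121,0.75]]]'

```text
t: 7.42
tcp_pos: [466.1, 139.1, 170.4]
tcp_rot: [0.004, 1.0, 0.0, -0.002]
wrist_force: [0.0, -1.2, -0.1]
grip_width: 0.751
finger_force: 0.0
```

>>> arm_command --moves '[[[0,0,25,0,0,0.121,0.75],[0,0,35,0,0,0,0.75],[0,0,10,0,0,0,0.75],[0,0,0,0,0,0,0.75]]]'

```text
t: 7.75
tcp_pos: [465.1, 136.3, 98.1]
tcp_rot: [0.064, 0.998, -0.0, -0.005]
wrist_force: [-0.2, 0.5, 0.1]
grip_width: 0.755
finger_force: 0.0
```

```bash
python3 -c "
from h import *
plan(462.7,140.8,6,172.6)
s=cam('scene'); cv2.imwrite('pics/s2.png',cv2.resize(s[0]['pixels'][120:290,120:320],None,fx=3,fy=3))"
```

```text
t 7.75 tcp [465.1 136.3  98.1] yaw 172.63 case [ 13.  338.8] F [-0.2  0.5  0.1] g 0.755 0.0
shift tool [ 2.   4.3 92.1] after-turn shift [ 3.   4.2 92.1] turn [-0.001 -0.01   0.   ]
```

View pics/s2.png

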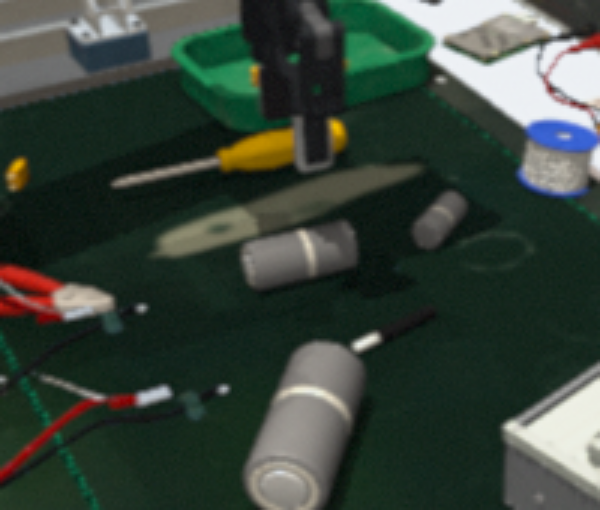

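The open gripper, at (310,150), hangs above the middle cell at (300,255), and the neighbours are clear. Descending.

>>> arm_command --moves '[[[2,4,30,0,0,0,0.75],[0,0,30,0,0,0,0.75],[0,0,20,0,0,0,0.75],[0,0,12,0,0,0,0.75],[0,0,0,0,0,0,0.75]]]'

```text
t: 8.22
tcp_pos: [466.4, 140.3, 7.9]
tcp_rot: [0.065, 0.998, -0.0, -0.002]
wrist_force: [-0.0, 0.1, -0.4]
grip_width: 0.748
finger_force: 0.0
```

```bash
python3 -c "
from h import *
plan(462.7,140.8,6,172.6)"
```

```text
t 8.22 tcp [466.4 140.3   7.9] yaw 172.6 case [ 15.1 342.4] F [-0.   0.1 -0.4] g 0.748 0.0
shift tool [3.7 0.1 2. ] after-turn shift [3.7 0.1 1.9] turn [-0.001 -0.004  0.   ]
```

>>> arm_command --moves '[[[3,0,2,0,0,0,0.75],[0,0,0,0,0,0,0.5],[0,0,0,0,0,0,0.42],[0,0,0,0,0,0,0.3],[0,0,0,0,0,0,0.2]]]' --grip_force 40

```text
t: 8.63
tcp_pos: [465.2, 140.8, 8.7]
tcp_rot: [0.064, 0.998, 0.0, 0.001]
wrist_force: [-1.4, 0.7, 6.3]
grip_width: 0.363
finger_force: 39.3
```

>>> arm_command --moves '[[[0,0,0,0,0,0,0],[0,0,0,0,0,0,0],[0,0,0,0,0,0,0]]]'

```text
t: 8.88
tcp_pos: [465.2, 140.8, 8.7]
tcp_rot: [0.064, 0.998, 0.0, 0.001]
wrist_force: [0.1, 0.6, 6.2]
grip_width: 0.365
finger_force: 39.3
```

```bash
python3 -c "
from h import *
plan(462.7,140.8,6,172.6)"
```

```text
t 8.88 tcp [465.2 140.8   8.7] yaw 172.62 case [ 14.1 343.2] F [0.1 0.6 6.2] g 0.365 39.27245557308197
shift tool [ 2.5 -0.4  2.7] after-turn shift [ 2.5 -0.4  2.7] turn [0.001 0.002 0.   ]
```

>>> arm_command --moves '[[[0,0,-10,0,0,0,0],[0,0,-20,0,0,0,0],[0,0,-35,0,0,0,0],[0,0,-35,0,0,0,0],[0,0,-30,0,0,0,0]]]'

```text
t: 9.3
tcp_pos: [464.2, 140.6, 139.8]
tcp_rot: [0.064, 0.998, 0.0, 0.0]
wrist_force: [0.3, 0.0, -0.5]
grip_width: 0.362
finger_force: 40.1
```

>>> arm_command --moves '[[[0,0,-10,0,0,0,0],[0,0,0,0,0,0,0]]]'

```text
t: 9.47
tcp_pos: [466.4, 140.9, 151.1]
tcp_rot: [0.064, 0.998, 0.0, 0.004]
wrist_force: [0.6, 0.4, -1.2]
grip_width: 0.363
finger_force: 40.2
```

```bash
python3 -c "
from h import *
plan(*case(2,-44.5),146,193.4)
c=cam('scene'); s,K,R,t=c
p=bot.state()['tcp_pos']; q=K@(R@p+t); print('tcp px',q[:2]/q[2])
u,v=(q[:2]/q[2]).astype(int); cv2.imwrite('pics/s3.png',cv2.resize(s['pixels'][v-80:v+60,u-90:u+90],None,fx=4,fy=4))"
```

```text
t 9.47 tcp [466.4 140.9 151.1] yaw 172.63 case [ 15.3 343. ] F [ 0.6  0.4 -1.2] g 0.363 40.18724977970123
shift tool [-124.9 -367.     5.5] after-turn shift [  13.3 -387.5    5.1] turn [ 0.     0.008 -0.362]
tcp px [215.68682123 144.15864828]
```

View pics/s3.png

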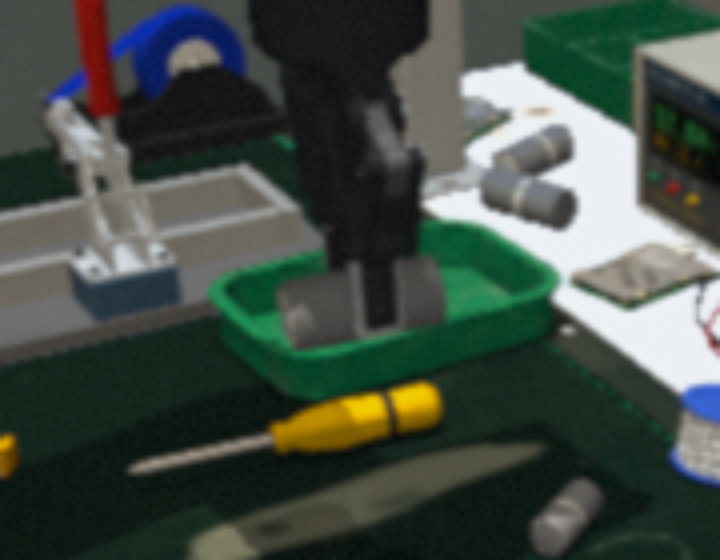

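The cell is held level in the fingers at (360,300), but its centre looks offset several millimetres towards the robot. I'll measure the offset.

```bash
python3 -c "
from h import *
s=bot.state(); R=Rn.from_quat(s['tcp_rot']).as_matrix()
for n in('scene','top'):
    W=cloud(cam(n)); L=(W-s['tcp_pos'])@R
    m=(np.abs(L[...,1])<19)&(np.abs(L[...,0])<60)&(L[...,2]>-26)&(L[...,2]<12)
    P=L[m]; print(n,len(P),np.percentile(P[:,0],[0,1,3,97,99,100]).round(1),P[:,1].min().round(1),P[:,1].max().round(1))
    for lo,hi in((-50,-12),(12,50)):
        Q=P[(P[:,0]>lo)&(P[:,0]<hi)]
        if len(Q): print(lo,len(Q),'x',np.percentile(Q[:,0],[2,98]).round(1),'z',np.percentile(Q[:,2],[2,50,98]).round(1))
"
```

```text
scene 517 [-34.7 -33.1 -31.8  37.3  37.7  38.1] -18.8 18.1
-50 177 x [-33.4 -13.8] z [-24.1 -14.    4. ]
12 291 x [12.9 37.7] z [-23.8 -13.9   4.2]Traceback (most recent call last):
  File "<string>", line 7, in <module>
    P=L[m]; print(n,len(P),np.percentile(P[:,0],[0,1,3,97,99,100]).round(1),P[:,1].min().round(1),P[:,1].max().round(1))
                           ~~~~~~~~~~~~~^^^^^^^^^^^^^^^^^^^^^^^^^^
    return _quantile_unchecked(
        a, q, axis, out, overwrite_input, method, keepdims, weights)
    return _ureduce(a,
                    func=_quantile_ureduce_func,
    ...<5 lines>...
                    overwrite_input=overwrite_input,
                    method=method)
    r = func(a, **kwargs)
    result = _quantile(arr,
                       quantiles=q,
    ...<2 lines>...
                       out=out,
                       weights=wgt)
    slices_having_nans = np.isnan(arr[-1, ...])
                                  ~~~^^^^^^^^^
IndexError: index -1 is out of bounds for axis 0 with size 0
```

>>> arm_command --moves '[[[-12,-36,0,0,0,0,0],[-13,-37,0,0,0,0,0],[-12,-37,0,0,0,0,0],[-13,-37,0,0,0,0,0],[-12,-37,0,0,0,0,0]]]'

```text
t: 10.03
tcp_pos: [501.3, -51.1, 145.5]
tcp_rot: [0.064, 0.998, 0.001, -0.002]
wrist_force: [0.6, -0.4, -0.7]
grip_width: 0.363
finger_force: 40.3
```

>>> arm_command --moves '[[[-13,-37,0,0,0,0,0],[-12,-37,0,0,0,0,0],[-13,-37,0,0,0,0,0],[-12,-37,0,0,0,0,0],[-12,-35,0,0,0,0,0]]]'

```text
t: 10.45
tcp_pos: [539.1, -240.8, 145.0]
tcp_rot: [0.065, 0.998, 0.001, -0.002]
wrist_force: [1.3, 0.3, -1.0]
grip_width: 0.363
finger_force: 40.3
```

>>> arm_command --moves '[[[0,0,0,0,0,-0.121,0],[0,0,0,0,0,-0.121,0],[0,0,0,0,0,-0.12,0],[0,0,0,0,0,0,0],[0,0,0,0,0,0,0]]]'

```text
t: 10.87
tcp_pos: [539.2, -238.7, 145.4]
tcp_rot: [-0.115, 0.993, 0.001, -0.001]
wrist_force: [-0.0, -0.6, -1.2]
grip_width: 0.361
finger_force: 40.3
```

```bash
python3 -c "
from h import *
plan(*case(2,-44.5),80,193.4)
c=cam('top'); W=cloud(c)
D=np.array([[np.cos(A),np.sin(A)],[-np.sin(A),np.cos(A)]])
img=c[0]['pixels']; cv2.imwrite('pics/t4.png',cv2.resize(img[160:280,330:470],None,fx=5,fy=5))
L=(W[...,:2]-C)@D.T
m=(W[...,2]>42)&(W[...,2]<58)&(np.abs(L[...,0])<60)&(np.abs(L[...,1])<105); P=L[m]
print(np.percentile(P,[1,99],axis=0).round(1))
m=(W[...,2]>5)&(W[...,2]<14)&(np.abs(L[...,0])<45)&(np.abs(L[...,1])<88); P=L[m]
print(len(P),np.percentile(P,[2,98],axis=0).round(1) if len(P) else '')
"
```

```text
t 10.87 tcp [ 539.2 -238.7  145.4] yaw -166.83 case [ -1.8 -43.1] F [-0.  -0.6 -1.2] g 0.361 40.296193957328796
shift tool [-4.  -1.5 65.4] after-turn shift [-3.8 -1.4 65.4] turn [ 0.003 -0.003 -0.004]
[[-50.3 -86. ]
 [ 52.4  69.4]]
566 [[-39.2 -67.7]
 [ 44.4 -13.4]]
```

View pics/t4.png

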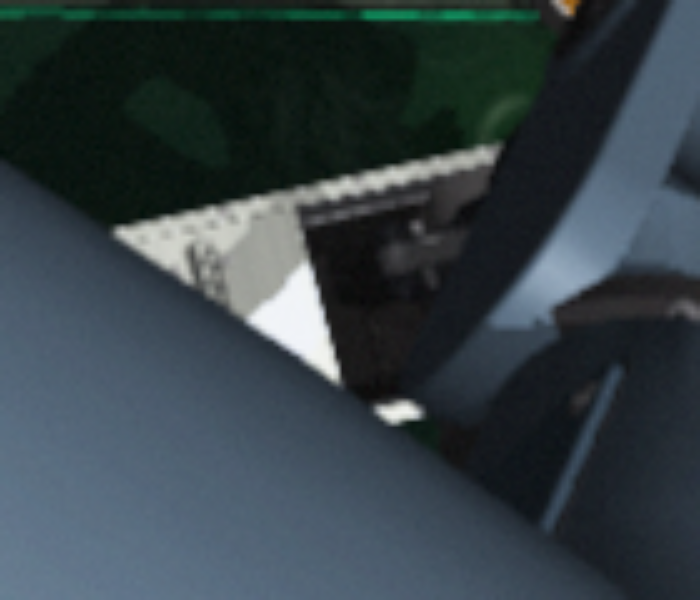

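The arm hides most of the case from above. The cover, at (250,290), is over the tin bay and the bay at (370,280) is open. I'll check the cradle position from the scene camera.

```bash
python3 -c "
from h import *
D=np.array([[np.cos(A),np.sin(A)],[-np.sin(A),np.cos(A)]])
c=cam('scene');W=cloud(c);L=(W[...,:2]-C)@D.T; z=W[...,2]
I=c[0]['pixels'].max(-1)
m=(np.abs(L[...,0])<44)&(L[...,1]>-88)&(L[...,1]<0)&(z<20)&(z>-3)
for x0 in range(-40,40,10):
    k=m&(L[...,0]>x0)&(L[...,0]<x0+10)&(I<45); P=L[k]
    if len(P)>5: print(x0,len(P),P[:,1].min().round(1),P[:,1].max().round(1),np.median(z[k]).round(1))
ys=np.arange(-84,0,3)
k=m&(L[...,0]>0)
for y in ys:
    q=k&(L[...,1]>y)&(L[...,1]<y+3)
    if q.sum(): print(y,q.sum(),z[q].mean().round(1),I[q].mean().round(0),end=' | ')
m=(z>50)&(z<60)&(np.abs(L[...,0])<60)&(np.abs(L[...,1])<105)
print(np.percentile(L[m],[.5,2,98,99.5],axis=0).round(1))
"
```

```text
-10 10 -59.6 -21.9 11.1
0 170 -68.0 -14.4 7.3
10 164 -67.9 -13.9 7.2
20 160 -67.5 -14.5 7.2
30 158 -68.8 -12.5 7.2
-72 15 7.1 80.0 | -69 44 7.2 45.0 | -66 40 7.0 36.0 | -63 41 7.1 34.0 | -60 62 9.2 30.0 | -57 20 9.7 33.0 | -54 39 7.0 29.0 | -51 36 6.9 24.0 | -48 37 6.9 19.0 | -45 43 7.0 20.0 | -42 38 7.2 23.0 | -39 38 6.8 20.0 | -36 44 7.0 21.0 | -33 58 9.0 20.0 | -30 19 11.1 21.0 | -27 29 7.3 20.0 | -24 39 6.9 21.0 | -21 36 6.8 24.0 | -18 38 6.8 28.0 | -15 31 7.1 44.0 | -12 23 4.5 93.0 | -9 36 4.0 122.0 | -6 35 4.1 124.0 | -3 127 10.7 82.0 | [[-52.5 -94.9]
 [-52.  -94.3]
 [ 53.3  93.9]
 [ 54.2  95.4]]
```

>>> arm_command --moves '[[[-4,-1.5,0,0,0,-0.004,0],[0,0,30,0,0,0,0],[0,0,25,0,0,0,0],[0,0,0,0,0,0,0],[0,0,0,0,0,0,0]]]'

```text
t: 11.38
tcp_pos: [543.8, -239.0, 91.2]
tcp_rot: [-0.118, 0.993, 0.001, -0.001]
wrist_force: [-0.4, 0.1, -1.3]
grip_width: 0.359
finger_force: 40.3
```

```bash
python3 -c "
from h import *
plan(*case(2.5,-44.5),16,193.4)"
```

```text
t 11.38 tcp [ 543.8 -239.    91.2] yaw -166.42 case [  2.6 -44.5] F [-0.4  0.1 -1.3] g 0.359 40.315929651260376
shift tool [-0.1 -0.2 75.2] after-turn shift [ 0.1 -0.  75.2] turn [ 0.003 -0.002  0.003]
```

>>> arm_command --moves '[[[0,0,20,0,0,0,0],[0,0,18,0,0,0,0],[0,0,15,0,0,0,0],[0,0,10,0,0,0,0],[0,0,5,0,0,0,0]]]'

```text
t: 11.8
tcp_pos: [545.0, -240.0, 24.4]
tcp_rot: [-0.118, 0.993, -0.0, 0.0]
wrist_force: [-0.6, -0.4, -1.3]
grip_width: 0.359
finger_force: 40.4
```

>>> arm_command --moves '[[[0,0,2,0,0,0,0],[0,0,1,0,0,0,0],[0,0,1,0,0,0,0],[0,0,0,0,0,0,0]]]'

```text
t: 12.13
tcp_pos: [545.1, -240.1, 21.1]
tcp_rot: [-0.118, 0.993, -0.0, 0.001]
wrist_force: [-1.3, 0.6, -2.1]
grip_width: 0.359
finger_force: 40.4
```

```bash
python3 -c "
from h import *
plan(*case(2.5,-44.5),16,193.4)"
```

```text
t 12.13 tcp [ 545.1 -240.1   21.1] yaw -166.41 case [  3.5 -45.8] F [-1.3  0.6 -2.1] g 0.359 40.37098467350006
shift tool [1.  1.3 5.1] after-turn shift [1.  1.3 5.1] turn [-0.001  0.001  0.003]
```

>>> arm_command --moves '[[[1,1.2,1,0,0,0.003,0],[0,0,1,0,0,0,0],[0,0,1,0,0,0,0],[0,0,0,0,0,0,0]]]'

```text
t: 12.47
tcp_pos: [543.2, -238.8, 17.2]
tcp_rot: [-0.117, 0.993, 0.0, -0.0]
wrist_force: [-0.6, -0.7, -0.5]
grip_width: 0.364
finger_force: 40.4
```

>>> arm_command --moves '[[[0,0,1,0,0,0,0],[0,0,0,0,0,0,0]]]'

```text
t: 12.63
tcp_pos: [543.2, -238.8, 16.2]
tcp_rot: [-0.117, 0.993, 0.0, -0.0]
wrist_force: [0.3, 0.2, -1.6]
grip_width: 0.36
finger_force: 40.4
```

>>> arm_command --moves '[[[0,0,1,0,0,0,0],[0,0,0,0,0,0,0]]]'

```text
t: 12.8
tcp_pos: [543.3, -238.9, 15.7]
tcp_rot: [-0.117, 0.993, -0.0, 0.0]
wrist_force: [-0.7, 0.2, 1.7]
grip_width: 0.363
finger_force: 40.8
```

```bash
python3 -c "
from h import *
plan(*case(2.5,-44.5),16,193.4)"
```

```text
t 12.8 tcp [ 543.3 -238.9   15.7] yaw -166.58 case [  2.1 -44.3] F [-0.7  0.2  1.7] g 0.363 40.828701853752136
shift tool [-0.4 -0.2 -0.3] after-turn shift [-0.4 -0.2 -0.3] turn [-0.  0.  0.]
```

>>> arm_command --moves '[[[0,0,0,0,0,0,0.4],[0,0,0,0,0,0,0.45],[0,0,0,0,0,0,0.5],[0,0,0,0,0,0,0.52],[0,0,0,0,0,0,0.52]]]'

```text
t: 13.22
tcp_pos: [543.3, -238.8, 15.3]
tcp_rot: [-0.117, 0.993, -0.0, 0.0]
wrist_force: [0.5, -0.2, 0.0]
grip_width: 0.522
finger_force: 0.0
```

>>> arm_command --moves '[[[0,0,-5,0,0,0,0.52],[0,0,-10,0,0,0,0.52],[0,0,-20,0,0,0,0.52],[0,0,-30,0,0,0,0.52],[0,0,-40,0,0,0,0.3]]]'

```text
t: 13.63
tcp_pos: [541.6, -237.8, 119.9]
tcp_rot: [-0.117, 0.993, 0.002, -0.002]
wrist_force: [0.8, -0.6, -0.9]
grip_width: 0.391
finger_force: 0.0
```

>>> arm_command --moves '[[[0,0,-40,0,0,0,0],[0,40,0,0,0,0,0],[0,40,0,0,0,0,0],[0,40,0,0,0,0,0],[0,0,0,0,0,0,0]]]'

```text
t: 14.05
tcp_pos: [511.0, -115.1, 161.1]
tcp_rot: [-0.119, 0.993, 0.003, -0.002]
wrist_force: [-1.6, 0.3, 0.5]
grip_width: -0.001
finger_force: 0.0
```

```bash
python3 -c "
from h import *
plan(*case(0,75),60,193.4)
D=np.array([[np.cos(A),np.sin(A)],[-np.sin(A),np.cos(A)]])
c=cam('scene'); cv2.imwrite('pics/s5.png',cv2.resize(c[0]['pixels'][200:370,260:460],None,fx=3,fy=3))
W=cloud(c);L=(W[...,:2]-C)@D.T; z=W[...,2]
m=(np.abs(L[...,0])<44)&(L[...,1]>-86)&(L[...,1]<-4)&(z<60)&(z>25)
print(np.percentile(L[m],[2,50,98],axis=0).round(1),np.percentile(z[m],[50,98,100]).round(1))"
```

```text
t 14.05 tcp [ 511.  -115.1  161.1] yaw -166.34 case [-0.6 83.6] F [-1.6  0.3  0.5] g -0.001 0.0
shift tool [ -1.   -9.2 101. ] after-turn shift [ -0.6  -8.6 101.1] turn [ 0.006 -0.004  0.005]
[[-27.9 -60.5]
 [  3.1 -49.9]
 [ 34.1 -32. ]] [37.2 40.5 54.6]
```

View pics/s5.png

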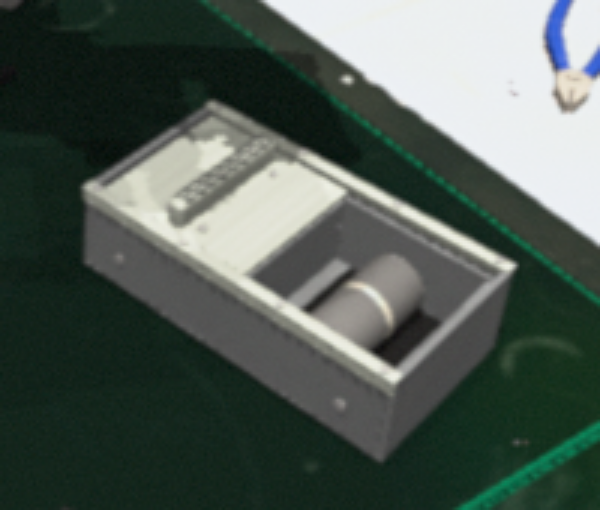

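The cell lies in the cradle at (370,310), below the rim. The cover, with its rib at (225,180), is over the tin bay. Next I go behind the rib and push it back.

>>> arm_command --moves '[[[-1,-9,0,0,0,0.004,0],[0,0,35,0,0,0,0],[0,0,25,0,0,0,0],[0,0,10,0,0,0,0],[0,0,0,0,0,0,0]]]'

```text
t: 14.52
tcp_pos: [517.8, -131.8, 88.2]
tcp_rot: [-0.114, 0.993, 0.001, -0.002]
wrist_force: [-0.5, 0.6, -1.1]
grip_width: 0.003
finger_force: 0.0
```

```bash
python3 -c "
from h import *
plan(*case(0,75),57,193.4)"
```

```text
t 14.52 tcp [ 517.8 -131.8   88.2] yaw -166.92 case [ 2.1 65.8] F [-0.5  0.6 -1.1] g 0.003 0.0
shift tool [ 2.   9.1 31.2] after-turn shift [ 2.1  9.2 31.2] turn [ 0.002 -0.003 -0.006]
```

>>> arm_command --moves '[[[2,8,0,0,0,-0.006,0],[0,0,15,0,0,0,0],[0,0,10,0,0,0,0],[0,0,5,0,0,0,0],[0,0,0,0,0,0,0]]]'

```text
t: 14.93
tcp_pos: [514.6, -123.3, 60.1]
tcp_rot: [-0.118, 0.993, 0.0, -0.0]
wrist_force: [-0.5, 0.3, 0.7]
grip_width: -0.003
finger_force: 0.0
```

```bash
python3 -c "
from h import *
plan(*case(0,-28.3),57,193.4)"
```

```text
t 14.93 tcp [ 514.6 -123.3   60.1] yaw -166.47 case [ 0.9 74.8] F [-0.5  0.3  0.7] g -0.003 0.0
shift tool [   1.2 -103.1    3. ] after-turn shift [   0.9 -103.1    3.1] turn [ 0.    -0.001  0.002]
```

Total travel to home is about 103 mm. I'll push most of it, then creep.

>>> arm_command --moves '[[[0,-3,2,0,0,0,0],[0,-3,1,0,0,0,0],[0,-3,0,0,0,0,0],[0,-3,0,0,0,0,0],[0,-3,0,0,0,0,0]]]'

```text
t: 15.35
tcp_pos: [518.4, -137.8, 57.6]
tcp_rot: [-0.117, 0.993, 0.0, 0.0]
wrist_force: [0.7, 3.1, 1.9]
grip_width: -0.0
finger_force: 1.4
```

>>> arm_command --moves '[[[0,-4,0,0,0,0,0],[0,-4,0,0,0,0,0],[0,-4,0,0,0,0,0],[0,-4,0,0,0,0,0],[0,-4,0,0,0,0,0]]]'

```text
t: 15.77
tcp_pos: [523.2, -157.7, 57.5]
tcp_rot: [-0.118, 0.993, -0.0, 0.0]
wrist_force: [0.8, 2.5, 2.2]
grip_width: -0.001
finger_force: 1.7
```

>>> arm_command --moves '[[[0,-4,0,0,0,0,0],[0,-4,0,0,0,0,0],[0,-4,0,0,0,0,0],[0,-4,0,0,0,0,0],[0,-4,0,0,0,0,0]]]'

```text
t: 16.18
tcp_pos: [527.8, -177.2, 57.4]
tcp_rot: [-0.118, 0.993, -0.0, 0.0]
wrist_force: [0.6, 3.4, 4.0]
grip_width: -0.001
finger_force: 1.9
```

>>> arm_command --moves '[[[0,-4,0,0,0,0,0],[0,-4,0,0,0,0,0],[0,-4,0,0,0,0,0],[0,-4,0,0,0,0,0],[0,-4,0,0,0,0,0]]]'

```text
t: 16.6
tcp_pos: [532.4, -196.6, 57.4]
tcp_rot: [-0.118, 0.993, -0.0, 0.0]
wrist_force: [1.5, 2.5, 4.4]
grip_width: -0.002
finger_force: 2.0
```

>>> arm_command --moves '[[[0,-4,0,0,0,0,0],[0,-4,0,0,0,0,0],[0,-3,0,0,0,0,0],[0,-2,0,0,0,0,0],[0,0,0,0,0,0,0]]]'

```text
t: 17.02
tcp_pos: [535.4, -209.5, 57.3]
tcp_rot: [-0.118, 0.993, -0.0, 0.0]
wrist_force: [0.3, 0.3, 2.1]
grip_width: 0.004
finger_force: 0.6
```

```bash
python3 -c "
from h import *
plan(*case(0,-28.3),57,193.4)"
```

```text
t 17.02 tcp [ 535.4 -209.5   57.3] yaw -166.48 case [  1.2 -13.9] F [0.3 0.3 2.1] g 0.004 0.6107121636159718
shift tool [  1.3 -14.4   0.3] after-turn shift [  1.2 -14.4   0.3] turn [-0.001  0.     0.002]
```

>>> arm_command --moves '[[[0,-3,0,0,0,0,0],[0,-3,0,0,0,0,0],[0,-3,0,0,0,0,0],[0,-2,0,0,0,0,0],[0,0,0,0,0,0,0]]]'

```text
t: 17.43
tcp_pos: [537.8, -220.0, 57.1]
tcp_rot: [-0.118, 0.993, -0.0, -0.0]
wrist_force: [-0.5, 1.2, 1.6]
grip_width: -0.0
finger_force: 0.9
```

>>> arm_command --moves '[[[0,-2,0,0,0,0,0],[0,-1,0,0,0,0,0],[0,0,0,0,0,0,0]]]'

```text
t: 17.68
tcp_pos: [538.1, -221.9, 57.1]
tcp_rot: [-0.118, 0.993, 0.001, -0.0]
wrist_force: [-0.2, 5.0, 2.8]
grip_width: -0.004
finger_force: 2.3
```

>>> arm_command --moves '[[[0,-1,0,0,0,0,0],[0,0,0,0,0,0,0]]]'

```text
t: 17.85
tcp_pos: [538.1, -222.0, 57.1]
tcp_rot: [-0.118, 0.993, 0.001, -0.001]
wrist_force: [0.6, 6.0, 2.4]
grip_width: 0.002
finger_force: 3.4
```

>>> arm_command --moves '[[[0,-1,0,0,0,0,0],[0,0,0,0,0,0,0]]]'

```text
t: 18.02
tcp_pos: [538.1, -222.1, 57.1]
tcp_rot: [-0.118, 0.993, 0.002, -0.001]
wrist_force: [-0.0, 8.4, 4.3]
grip_width: -0.0
finger_force: 4.5
```

>>> arm_command --moves '[[[0,-2,0,0,0,0,0],[0,-1,0,0,0,0,0],[0,0,0,0,0,0,0]]]'

```text
t: 18.27
tcp_pos: [538.1, -222.4, 57.1]
tcp_rot: [-0.117, 0.993, 0.004, -0.002]
wrist_force: [2.1, 14.1, 6.6]
grip_width: -0.001
finger_force: 7.7
```

>>> arm_command --moves '[[[0,8,0,0,0,0,0],[0,10,0,0,0,0,0],[0,0,-35,0,0,0,0],[0,0,-40,0,0,0,0],[0,0,-40,0,0,0,0]]]'

```text
t: 18.68
tcp_pos: [534.7, -209.8, 172.4]
tcp_rot: [-0.118, 0.993, 0.0, -0.001]
wrist_force: [0.8, -0.6, 0.0]
grip_width: 0.004
finger_force: 0.0
```

>>> arm_command --moves '[[[0,40,-20,0,0,0,0],[0,40,0,0,0,0,0],[0,40,0,0,0,0,0],[0,40,0,0,0,0,0],[0,40,0,0,0,0,0]]]'

```text
t: 19.1
tcp_pos: [488.9, -17.2, 191.2]
tcp_rot: [-0.117, 0.993, -0.001, 0.001]
wrist_force: [-1.0, 0.0, 0.2]
grip_width: 0.002
finger_force: 0.0
```

>>> arm_command --moves '[[[0,40,0,0,0,0,0],[0,40,0,0,0,0,0],[0,40,0,0,0,0,0],[0,0,0,0,0,0,0],[0,0,0,0,0,0,0]]]'

```text
t: 19.52
tcp_pos: [460.6, 100.2, 191.0]
tcp_rot: [-0.12, 0.993, -0.001, 0.0]
wrist_force: [0.1, 0.3, 1.2]
grip_width: -0.001
finger_force: 0.0
```

```bash
python3 -c "
from m import *
plan(*case(0,0),57,193.4)
try: rect(58,70,(335,180,455,262));rect(49,53,(335,180,455,262))
except Exception as e: print(e)
a=cam('scene')[0]['pixels'][200:370,260:460]; b=cam('top')[0]['pixels'][160:270,330:460]
cv2.imwrite('pics/f.png',np.hstack([cv2.resize(a,(400,340)),cv2.resize(b,(400,340))]))"
```

```text
t 19.57 tcp [461.5  98.9 191. ] yaw -166.31 case [  0.8 303.3] F [ 0.8 -0.   0.5] g 0.004 0.0
shift tool [   2.5 -303.   134.5] after-turn shift [   0.8 -303.3  134. ] turn [-0.002  0.001  0.005]
58 70 202 [ 541.1 -239.1] [79.3 10. ] 13.0 case [ -0.1 -43.9]
49 53 1210 [ 541.6 -241.6] [99.6 97.8] 12.7 case [ -0.2 -46.6]
```

View pics/f.png

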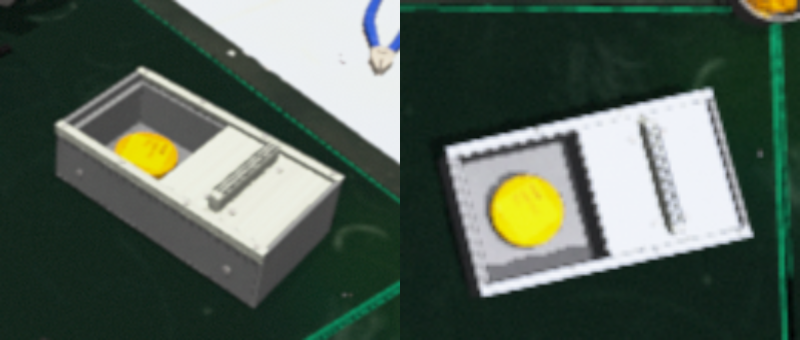

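Both views show the cover home over the cradle bay, with its rib at (660,175) and no gap at the stop. The rib measures -43.9 mm against -44.5 nominal. The tin, at (527,210), is still centred in its bay.

```bash
python3 -c "
from rig import bot
print(bot.sign_off())"
```

```text
the job is handed in; nothing more can be done
None
```

The cell is lying between the cradle's ribs, the cover is slid back over it against the end stop, the tin is still in its own bay, and I handed the job in at about 20 s of the 70 s limit.

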